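# Tip the drained bolts from the trough into the bin

### The job

Three oiled bolts lie in the tipping trough. Without touching the bolts, first push the black bin between the guides under the spout, until it is fully home against the stop; then tip the trough by pressing down the red pad on its edge, until all three bolts have slid into the bin. Let the trough swing back level and leave the bin standing under the spout; do not disturb the other things on the bench.

Things in the scene. Friction and masses are not known exactly. Their poses are not given: they have to be found in the camera images.
- trough_stand: Blue steel stand, fixed to the worktop, carrying the tipping trough. Origin on the worktop right under the pivot; +z up, +y is the spout direction (the robot's left, give or take 0.15 rad), -x the side nearer the robot. Two upright cheeks at x = -57 and +57 mm, y -18 to +18, 208 mm high, hold the pivot (along x, z = 190 mm). A post at y = -72 mm holds the level trough from below.
- guide_mouth (a point): Point on the worktop, in the middle of the mouth of the two bin guides, at x = 0, y = 118 mm of the stand. The guides are blue strips 18 mm high; inner faces at x = -53 and +53 mm from the stop to y = 90 mm, then flaring outward to x = -68 and +68 mm at the mouth.
- trough (a joint): Hinge of the trough: 0 = level, resting on its post (start); grows as the spout goes down; end stop at 0.87 rad. Tail heavy (about 0.6 kg) and damped: swings back to 0 by itself in about a second when let go. Bolts slide out at about 0.4 to 0.7 rad, within a second. Pressing a pad down takes about 5 to 15 N.
- spout_lip (a point): Middle of the lip of the trough's floor at the open spout. The trough is an aluminium tray from 167 mm behind the pivot to 83 mm before it; when level its floor is at z = 177, its rims at z = 218 mm; 80 mm wide inside, 62 mm at the spout. Fully tipped the lip stands 43 mm before the pivot, at z = 118 mm. Frame turns with the trough.
- near_pad (a point): Centre of the top of the red pad (34 x 38 mm along the stand's x, y) on the trough's near edge beside the spout; turns with the trough. When level it lies at x = -58, y = 60, z = 218 mm in the stand's frame; pressing straight down there by 40 to 58 mm (less for a thick finger) tips it fully; the contact slips along the pad.
- far_pad (a point): The same pad on the far edge (x = +58 mm in the stand's frame when level).
- bin_home (a point): Point on the worktop, fixed to the stand (x = 0, y = 79 mm): where the bin's origin lies when the bin is fully home. The stop it then touches is a cross bar 45 mm high with a rubber strip, its face at y = 0 of the stand.
- bin: Loose black parts bin, 158 (x) x 96 (y) x 75 mm, 0.35 kg, open on top, walls 3 to 5 mm. Origin at the centre of its underside. Low front wall (39 mm) at -x, full back wall at +x. At home its +x points along the stand's +y, low front against the stop. Starts upright on the worktop beyond the guides' mouth and to the robot's side, turned up to 0.35 rad from that.
- bolt_capped: Grey hex bolt with a blue cap on its head, 88 mm long, 35 mm over the head, 0.16 kg, lying along its y in the trough. Origin at the centre of its underside.
- bolt_long: Grey hex bolt 88 mm long, 22 mm over the head, lying along its y in the trough. Origin at the centre of its underside.
- bolt_short: Grey hex bolt 68 mm long, 22 mm over the head, lying along its y in the trough. Origin at the centre of its underside.
- carton: Brown carton 66 x 110 x 50 mm on the bench at the right, a bystander. Origin at the centre of its underside.
- green_driver: Driver with green handle, 195 mm long, lying at the back left, a bystander. Origin at the centre of its underside.
- red_marker: Red felt marker 131 mm long lying on the bench at the right, a bystander. Origin at the centre of its underside.

How it is judged:
By the outcome, as a careful person would: the job done as asked, in the order asked, and still so for the second after the job is handed in, with the robot touching nothing.
It also fails if it takes over 67 s, if anything falls off the work surface, if the arm or the gripper's body presses on something with over 40 N, if the wrist force passes 120 N, or if a joint passes its speed limit or range.

### The arm

A 7-joint arm with a two-finger parallel gripper is mounted at the origin on a cart in front of the work surface, level with it; the furniture and walls round the work are solid. World frame = base frame: x ahead of the robot, y to its left, z up, the work surface at z = 0. Lengths are in m, angles in rad, forces in N, time in s.
With the tool pointing down it reaches from about 0.4 to 0.75 m from the base axis. Payload 19.5 kg.
Tool frame: the origin (TCP) lies midway between the tips of the shut fingers; the grasp point (between the pads) lies 19 mm behind it (ctrl.grip_point_offset is the z of the grasp point in the tool frame, in m); z points along the fingers, y is the line along which they close (so a half turn about z gives the same grasp; the last joint's range is limited). The gripper opens to 85 mm and grips with 20 to 120 N. Pads are 22 mm wide; open, the fingers measure 114 mm over their backs; the gripper's body (76 mm by 85 mm) begins 54 mm behind the grasp point. The pads swing forward as they close: fully open they stand 13 mm farther back than shut.
Start: joints at [1.201, 0.707, -0.028, 1.485, 0.022, 0.951, -0.075], TCP at [0.185, -0.544, 0.231] pointing down, gripper open.
Joint ranges: [-2.71, 2.71], [-0.32, 2.16], [-1.57, 1.52], [0, 2.45], [-1.46, 4.6], [0, 2.02], [-2.83, 2.83]. Speed limits (rad/s): [1.89, 1.89, 2.57, 2.57, 3.01, 3.01, 3.01].

### API

Orientations are given as a rotation vector (axis times angle).
In Python, from plant import status, cams, workorder, nets, ctrl gives the robot as it stands.
- The arm moves only by the shell command python3 -m crank 'ROWS'. ROWS is JSON, a list of rows, each a list of 3 entries, a list of its own where there are three numbers: the shift along the tool's x, y, z in cm, then the turn about the tool's z in rad, then the opening in per cent of the stroke, from 0 (shut) to 100 (fully open). A call has 1 to 20 rows; each row is the pose to reach, as a shift and turn from the pose commanded when the call began, along the tool's axes at that moment; what a row does not reach only later rows make up. A row lasts 1/8 s, in which the tool goes at most 62.5 mm and 10.7 degrees, less where a joint would pass 70% of its speed; a pose out of reach is approached as far as the arm can. A call with a gripper value outside its range is refused whole. The fingers move at their own pace and stop on an object; the grip force is fixed at half the most. Time passes only in rows, so rows that repeat a pose let the fingers close. It gives the time, the measured TCP pose, the force, the opening and the grip force at its end, in the units of the state.
- status.observe(): the state, without advancing time (a new reading comes with each control period).
- cams.read_camera(name): name is "scene" or "top" or "wrist"; returns (picture, depth): 400x640x3 uint8, red, green, blue; 400x640 float32, m along the optical axis (not along the pixel's ray), 0 where there is no reading.
- cams.camera_info(name): a dict with "fx", "fy", "cx", "cy" (pixels), "rvec" (rotation vector, rad) and "tvec" (3), from world to camera coordinates, as OpenCV has them. Camera axes: x right, y down, z forward; pixel columns grow to the right and rows downward; lengths in m; the calibration is good to about 2 mm. The wrist camera is an equidistant fisheye: a pixel r from the principal point sees the ray r / f radians off the axis. A picture is of the moment at which its call begins: read the wrist's pose just before it. camera_info takes no time and is no camera call; for the wrist camera it gives the pose at the moment of the call.
- workorder.finish_job(): hands the job in; it is judged then, once.
Trained networks look in the newest picture that a camera, given by its name, has taken for a name from the list of things; names that differ only in an ending like _2 or _b are one class to them, and where a whole thing is asked for, a point or a joint stands for the part that bears it (a point fixed in the world has none). Each returns a list of dicts, best first, with "confidence" (0 to 1); they miss things now and then, are a little off and sometimes report something else, mostly with a low value. They report only what shows in the picture. A call takes as long as a camera call.
- nets.silhouettes(camera, label): "mask" (400x640 bool, what is visible of it) and "rect" ([left, top, width, height] in pixels, round what is visible of it).
- nets.pinpoint(camera, label): "location" ([column, row] in pixels: a listed point, or the origin of a listed thing).
The state is a dict: "clock": time; "joint_pos": joint angles; "joint_vel": joint speeds; "joint_torque": joint torques, N m; "tcp_pos": TCP position; "ee_rot": TCP orientation; "contact_force": force on the tool from outside, world axes, zero at the start; "torque": the same for the moment, N m; "finger_gap": opening from 0.0 (shut) to 1.0 (fully open); "grasp_force": force on a finger pad.
Only numpy, scipy, OpenCV 4.12 (cv2) and the standard library are available. Lean on these libraries where they do the work, as an engineer would, in place of code of your own. Each camera call takes 0.05 s, during which the arm holds its last target. There are 200 camera calls.

## Working session

There is one attempt and no reset: what is moved stays moved. The work goes in short steps, Python scripts to look and compute and a shell command to move; the robot and the scene stay as the last step left them, time stands still between calls to the robot, and variables do not carry over. Pictures are saved under pics/ and viewed, at most 10 in all, crops included, and the job is handed in when it is done.

```bash
ls; mkdir -p pics
cat > h.py <<'E'
import numpy as np, cv2
from plant import status, cams, workorder, nets, ctrl
def snap(n,f=None):
    p,d=cams.read_camera(n); i=cams.camera_info(n)
    if f: cv2.imwrite('pics/'+f,p[:,:,::-1])
    return p,d,i
def unproj(i,u,v,z):
    R=cv2.Rodrigues(np.array(i['rvec'],float))[0]
    c=np.stack([(u-i['cx'])/i['fx']*z,(v-i['cy'])/i['fy']*z,z],-1)
    return (c-np.array(i['tvec']))@R
def onplane(i,u,v,h):
    a=unproj(i,np.float64(u),np.float64(v),np.float64(1.)); R=cv2.Rodrigues(np.array(i['rvec'],float))[0]
    o=-R.T@np.array(i['tvec']); return o+(a-o)*(h-o[2])/(a[2]-o[2])
def proj(i,P):
    return cv2.projectPoints(np.array(P,float).reshape(-1,3),np.array(i['rvec'],float),np.array(i['tvec'],float),np.array([[i['fx'],0,i['cx']],[0,i['fy'],i['cy']],[0,0,1.]]),None)[0].reshape(-1,2)
E
python3 - <<'E'
from h import *
s=status.observe(); print(s['clock'],s['tcp_pos'],s['ee_rot'],s['contact_force'],s['finger_gap'],ctrl.grip_point_offset)
for n in ['top','scene']:
    p,d,i=snap(n,n+'0.png')
    R=cv2.Rodrigues(np.array(i['rvec'],float))[0]; print(n,-R.T@np.array(i['tvec']),i['fx'])
    for l in ['guide_mouth','spout_lip','near_pad','far_pad','bin_home','bin','trough_stand']:
        r=nets.pinpoint(n,l)
        for q in r[:2]:
            u,v=q['location']; z=d[int(v),int(u)]
            print(l,round(q['confidence'],2),np.round(q['location'],1),unproj(i,u,v,np.float64(z)).round(3),onplane(i,u,v,0).round(3))
E
```

```text
pics
0.0 [ 0.18507002 -0.54410707  0.23083224] [-3.09839906e+00 -5.12449445e-01  2.99700387e-04] [ 0.4482067  -0.93933512 -0.30621036] 1.004756675488931 -0.0187
top [ 0.19756014 -0.07858979  1.80189232] 519.6938501447972
guide_mouth 0.65 [259.1 198.3] [ 0.497  0.159 -0.007] [0.496 0.159 0.   ]
spout_lip 0.67 [268.  188.5] [0.497 0.107 0.181] [0.53  0.127 0.   ]
near_pad 0.7 [275.9 202.3] [0.446 0.078 0.22 ] [0.48 0.1  0.  ]
far_pad 0.6 [271.7 165.6] [0.563 0.091 0.215] [0.613 0.114 0.   ]
bin_home 0.56 [273.3 197.3] [0.463 0.087 0.21 ] [0.498 0.109 0.   ]
bin_home 0.2 [407.4 189.4] [ 0.508 -0.356  0.045] [ 0.516 -0.364  0.   ]
bin 0.74 [298.1 191.8] [0.485 0.012 0.175] [0.516 0.021 0.   ]
trough_stand 0.81 [298.1 192.9] [0.48  0.011 0.181] [0.512 0.021 0.   ]
scene [ 0.10801355 -1.15048608  1.04831969] 437.57177657768216
spout_lip 0.75 [301.3 164. ] [0.506 0.101 0.18 ] [0.589 0.36  0.   ]
near_pad 0.75 [289.2 160.3] [0.458 0.085 0.216] [0.549 0.407 0.   ]
near_pad 0.73 [276.9 181.4] [0.454 0.273 0.   ] [0.454 0.273 0.   ]
far_pad 0.92 [316.6 156.5] [0.556 0.077 0.214] [0.672 0.393 0.   ]
far_pad 0.21 [278.1 182.1] [0.457 0.265 0.001] [0.457 0.267 0.   ]
bin_home 0.59 [302.5 202.6] [ 0.508  0.107 -0.002] [0.507 0.104 0.   ]
bin 0.84 [275.8 178.1] [0.454 0.287 0.008] [0.456 0.297 0.   ]
bin 0.17 [283.5 159.6] [0.508 0.349 0.048] [0.527 0.421 0.   ]
trough_stand 0.71 [311.3 214.8] [0.513 0.019 0.004] [0.515 0.024 0.   ]
trough_stand 0.54 [275.5 178.2] [0.452 0.287 0.007] [0.455 0.297 0.   ]
```

```bash
python3 - <<'E'
import cv2,numpy as np
E
ls pics
```

```text
scene0.png
top0.png
```

View pics/top0.png

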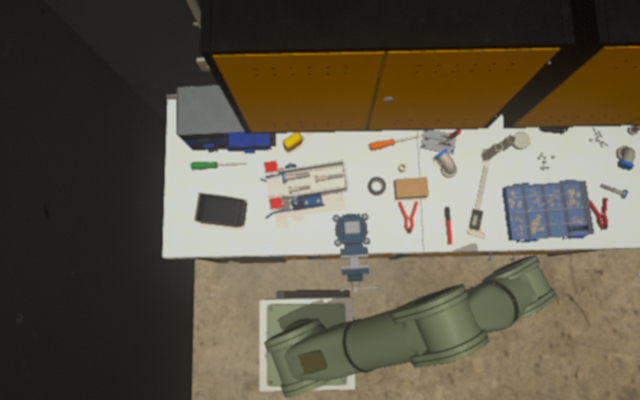

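View pics/scene0.png

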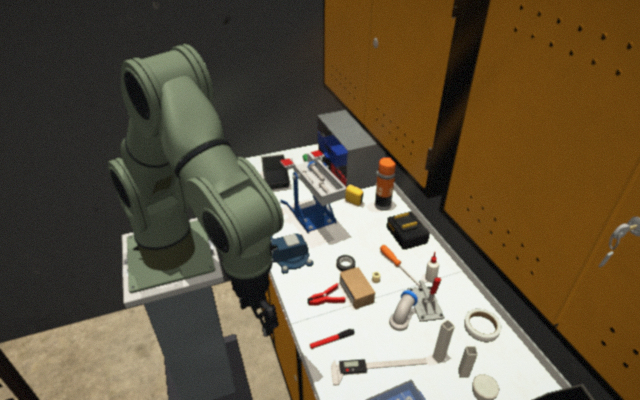

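The top view shows the bin at about (221,210), the trough with its red pads at (270,167) and (276,202), and the bystanders to the right and at the back left. Next I measure the bin and the stand.

```bash
python3 - <<'E'
from h import *
p,d,i=snap('top')
U,V=np.meshgrid(np.arange(640.),np.arange(400.)); W=unproj(i,U,V,d.astype(float))
hsv=cv2.cvtColor(p,cv2.COLOR_RGB2HSV)
red=((hsv[...,0]<8)|(hsv[...,0]>172))&(hsv[...,1]>150)&(hsv[...,2]>90)&(W[...,2]>.2)&(W[...,2]<.235)&(W[...,1]>0)&(W[...,1]<.16)
n,l,st,c=cv2.connectedComponentsWithStats(red.astype(np.uint8))
pts=[]
for k in range(1,n):
    if st[k,4]>20: m=W[l==k].mean(0); pts.append(m); print(st[k,4],c[k],m.round(4), onplane(i,*c[k],.218).round(4))
box=(W[...,1]>.17)&(W[...,1]<.42)&(W[...,0]>.3)&(W[...,0]<.56)
rim=box&(W[...,2]>.06)&(W[...,2]<.085)
P=W[rim]; print('rim',rim.sum(),P[:,2].mean(),cv2.minAreaRect(P[:,:2].astype(np.float32)))
dark=box&(p.max(-1)<70); 
r=nets.silhouettes('top','bin'); print([(q['confidence'],q['rect']) for q in r])
vals=W[box&(p.max(-1)<90)]; print(np.histogram(vals[:,2],bins=[-.02,.01,.03,.045,.06,.07,.08,.1]))
lo=box&(W[...,2]>.032)&(W[...,2]<.045)&(p.max(-1)<90); print('low',W[lo].mean(0),'rim',P.mean(0))
E
python3 - <<'E'
import cv2
a=cv2.imread('pics/top0.png')[150:240,180:360]; cv2.imwrite('pics/c.png',cv2.resize(a,None,fx=4.4,fy=4.4,interpolation=cv2.INTER_CUBIC))
E
```

```text
83 [270.42168675 166.20481928] [0.5605 0.0945 0.2183] [0.5605 0.0946 0.218 ]
91 [275.56043956 202.63736264] [0.445  0.0791 0.2185] [0.4451 0.0791 0.218 ]
rim 155 0.0705171166467153 ((0.45199933648109436, 0.3007287085056305), (0.12602204084396362, 0.09679355472326279), 82.20436096191406)
[(0.59, [193.5, 192.6, 55.7, 34.5])]
(array([834, 204, 110,  59,  36,  21,   1]), array([-0.02 ,  0.01 ,  0.03 ,  0.045,  0.06 ,  0.07 ,  0.08 ,  0.1  ]))
low [0.45533953 0.2709155  0.03849495] rim [0.45620366 0.32818413 0.07051712]
```

View pics/c.png

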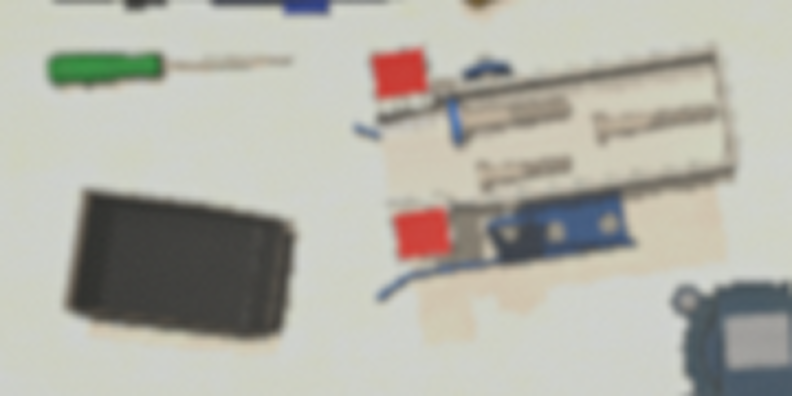

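The crop shows the bin turned about 15° from the stand, with its full back wall at the left (crop x≈85), and all bolts inside the trough. I work out the waypoints in tool axes.

```bash
cat >> h.py <<'E'
O=np.array([.5107,.0273]); YAW=np.arctan2(.9912,-.1322)   # stand origin, yaw of stand +y
def stand(x,y): return O+x*np.array([np.sin(YAW),-np.cos(YAW)])+y*np.array([np.cos(YAW),np.sin(YAW)])
def rel(*T):
    s=status.observe(); R=cv2.Rodrigues(np.array(s['ee_rot'],float))[0]
    yw=np.arctan2(R[1,1],R[0,1]); print('t',round(s['clock'],2),'tcp',np.round(s['tcp_pos'],4),'tooly yaw',round(yw,3),'tilt',R[:,2].round(3),'q',np.round(s['joint_pos'],2),'F',np.round(s['contact_force'],1))
    for t in T:
        print(t, (R.T@(np.array(t[:3])-s['tcp_pos'])*100).round(2), 'turn', round((yw-t[3]+np.pi/2)%np.pi-np.pi/2,3))
E
python3 - <<'E'
from h import *
y=np.radians(82.2)
rel((.45,-.33,.36,y),(.5,0,.36,y),(.46,.361,.25,y))
E
```

```text
t 0.9 tcp [ 0.1851 -0.5444  0.2313] tooly yaw -1.243 tilt [-0.  0. -1.] q [ 1.2   0.71 -0.03  1.48  0.02  0.95 -0.08] F [-0.2 -0.2  0.6]
(0.45, -0.33, 0.36, np.float64(1.4346606451393389)) [ 31.98 -11.77 -12.87] turn 0.464
(0.5, 0, 0.36, np.float64(1.4346606451393389)) [ 47.34 -41.4  -12.87] turn 0.464
(0.46, 0.361, 0.25, np.float64(1.4346606451393389)) [ 55.17 -76.87  -1.86] turn 0.464
```

```bash
python3 -m crank '[[[0,0,-13],0,100],[[0,0,-13],0,100],[[32,-12,-13],0,100],[[32,-12,-13],0.1,100],[[32,-12,-13],0.1,100],[[32,-12,-13],0.1,100],[[32,-12,-13],0.2,100],[[47,-41,-13],0.2,100],[[47,-41,-13],0.2,100],[[47,-41,-13],0.3,100],[[47,-41,-13],0.3,100],[[47,-41,-13],0.464,100],[[47,-41,-13],0.464,100],[[55,-77,-13],0.464,100],[[55,-77,-13],0.464,100],[[55,-77,-13],0.464,100],[[55,-77,-13],0.464,100],[[55,-77,-13],0.464,100],[[55,-77,-13],0.464,100],[[55,-77,-13],0.464,100]]'
python3 - <<'E'
from h import *
y=np.radians(82.2)
rel((.46,.361,.25,y),(.46,.361,.36,y))
E
```

```text
clock: 3.4
tcp_pos: [0.4562, 0.3655, 0.3603]
ee_rot: [-3.134, 0.205, 0.003]
contact_force: [0.1, -0.8, -0.2]
finger_gap: 1.005
grasp_force: 0.0
t 3.4 tcp [0.4562 0.3655 0.3603] tooly yaw -1.702 tilt [-0.002  0.001 -1.   ] q [-0.75  0.62  0.05  1.19 -0.03  1.33 -2.4 ] F [ 0.1 -0.8 -0.2]
(0.46, 0.361, 0.25, np.float64(1.4346606451393389)) [ 0.46  0.4  11.03] turn 0.005
(0.46, 0.361, 0.36, np.float64(1.4346606451393389)) [0.43 0.39 0.03] turn 0.005
```

```bash
cat >> h.py <<'E'
def wcloud(f=None):
    i=cams.camera_info('wrist'); p,d=cams.read_camera('wrist')
    if f: cv2.imwrite('pics/'+f,p[:,:,::-1])
    U,V=np.meshgrid(np.arange(640.),np.arange(400.)); a=(U-i['cx'])/i['fx']; b=(V-i['cy'])/i['fy']
    th=np.hypot(a,b); s=np.tan(np.minimum(th,1.5))/np.maximum(th,1e-9)
    z=d.astype(float); c=np.stack([a*s*z,b*s*z,z],-1)
    W=(c-np.array(i['tvec']))@cv2.Rodrigues(np.array(i['rvec'],float))[0]
    W[d==0]=np.nan; return p,W
E
python3 - <<'E'
from h import *
p,W=wcloud('w1.png')
box=(W[...,1]>.17)&(W[...,1]<.42)&(W[...,0]>.36)&(W[...,0]<.56)
for lo,hi in((.066,.085),(.03,.045)):
    P=W[box&(W[...,2]>lo)&(W[...,2]<hi)]; print(len(P),P.min(0).round(3),P.max(0).round(3),cv2.minAreaRect(P[:,:2].astype(np.float32)))
P=W[box&(W[...,2]>.068)&(W[...,2]<.085)]
print(np.percentile(P[:,2],[5,50,95]), np.percentile(W[box][:,2],[2,10,50]))
hsv=cv2.cvtColor(p,cv2.COLOR_RGB2HSV)
red=((hsv[...,0]<8)|(hsv[...,0]>172))&(hsv[...,1]>150)&(hsv[...,2]>70)&(W[...,2]>.205)&(W[...,2]<.23)&(W[...,1]<.16)
n,l,st,c=cv2.connectedComponentsWithStats(red.astype(np.uint8))
for k in range(1,n):
    if st[k,4]>40: print(st[k],W[l==k].mean(0))
E
```

```text
609 [0.403 0.257 0.066] [0.511 0.367 0.075] ((0.4570302963256836, 0.31112203001976013), (0.09940142184495926, 0.09697066247463226), 82.5912094116211)
592 [0.396 0.201 0.03 ] [0.51  0.361 0.045] ((0.4525209069252014, 0.2809237837791443), (0.15194004774093628, 0.09472693502902985), 81.7639389038086)
[0.07045442 0.07239672 0.07390572] [-1.39960394e-03 -2.62273495e-04  4.26559891e-01]
[537  54  27  30 621] [0.56209161 0.09697001 0.21769352]
[551 152  22  31 542] [0.44786626 0.08109013 0.21755891]
```

View pics/w1.png

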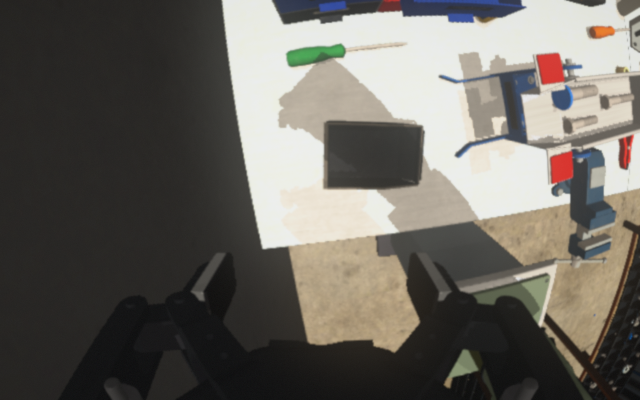

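The wrist view shows the bin at (373,155), upright and undisturbed, with its back wall at the left. This agrees with the top measurement to about 2 mm. I descend over the back wall and grip it.

Run:
```python
from h import *
rel((.462,.359,.11,np.radians(82.3)),(.462,.359,.04,np.radians(82.3)))
```

```text
t 3.45 tcp [0.4573 0.363  0.3607] tooly yaw -1.705 tilt [-0.001 -0.    -1.   ] q [-0.75  0.62  0.06  1.19 -0.03  1.33 -2.4 ] F [-0.6 -1.1 -0. ]
(0.462, 0.359, 0.11, np.float64(1.436405974391333)) [ 0.54  0.32 25.07] turn 0.001
(0.462, 0.359, 0.04, np.float64(1.436405974391333)) [ 0.54  0.31 32.07] turn 0.001
```

```bash
python3 -m crank '[[[0.45,0.2,6],0,100],[[0.45,0.2,12],0,100],[[0.45,0.2,18],0,100],[[0.45,0.2,24],0,100],[[0.45,0.2,27],0,100],[[0.45,0.2,30],0,100],[[0.45,0.2,32],0,100],[[0.45,0.2,32],0,100],[[0.45,0.2,32],0,0],[[0.45,0.2,32],0,0],[[0.45,0.2,32],0,0],[[0.45,0.2,32],0,0],[[0.45,0.2,32],0,0],[[0.45,0.2,32],0,0],[[0.45,0.2,32],0,0],[[0.45,0.2,32],0,0]]'
python3 - <<'E'
from h import *
y=YAW
g=[stand(0,.079+d+.0765) for d in (.1,.05,0)]
rel(*[(a[0],a[1],.042,y) for a in g],(.462,.359,.042,np.radians(82.3)))
p,W=wcloud()
box=(W[...,1]>.17)&(W[...,1]<.42)&(W[...,0]>.36)&(W[...,0]<.56)
P=W[box&(W[...,2]>.028)&(W[...,2]<.045)]; print(len(P),cv2.minAreaRect(P[:,:2].astype(np.float32)))
E
```

```text
clock: 5.45
tcp_pos: [0.4621, 0.3592, 0.0416]
ee_rot: [-3.134, 0.214, -0.0]
contact_force: [-1.0, -0.3, 5.6]
finger_gap: 0.055
grasp_force: 58.7
t 5.45 tcp [0.4621 0.3592 0.0416] tooly yaw -1.707 tilt [ 0.  0. -1.] q [-0.73  0.99  0.02  1.61 -0.04  0.54 -2.39] F [-1.  -0.3  5.6]
(np.float64(0.47692212782901616), np.float64(0.28055738953009973), 0.042, np.float64(1.7033875091140183)) [ 2.53  7.59 -0.04] turn -0.269
(np.float64(0.48353227893879774), np.float64(0.2309962565496497), 0.042, np.float64(1.7033875091140183)) [ 3.86 12.41 -0.04] turn -0.269
(np.float64(0.4901424300485793), np.float64(0.18143512356919964), 0.042, np.float64(1.7033875091140183)) [ 5.19 17.23 -0.04] turn -0.269
(0.462, 0.359, 0.042, np.float64(1.436405974391333)) [-0.01  0.02 -0.04] turn -0.002
4468 ((0.45333439111709595, 0.2859235405921936), (0.16191136837005615, 0.09548259526491165), 81.84744262695312)
```

The wall is gripped (4.7 mm gap, 59 N). I align the bin before the mouth, then slide it in to 10 mm short of home.

```bash
python3 -m crank '[[[0,0,-0.15],0,0],[[0.5,1.5,-0.15],-0.09,0],[[1.1,3,-0.15],-0.18,0],[[1.6,4.7,-0.15],-0.269,0],[[1.6,4.7,-0.15],-0.269,0],[[2.0,6.2,-0.15],-0.269,0],[[2.4,7.6,-0.15],-0.269,0],[[2.8,9,-0.15],-0.269,0],[[3.2,10.4,-0.15],-0.269,0],[[3.55,11.7,-0.15],-0.269,0],[[3.95,13.1,-0.15],-0.269,0],[[4.25,14.3,-0.15],-0.269,0],[[4.55,15.4,-0.15],-0.269,0],[[4.8,16.3,-0.15],-0.269,0],[[4.8,16.3,-0.15],-0.269,0]]'
python3 - <<'E'
from h import *
h=stand(0,.079+.0765); rel((*h,.042,YAW))
p,W=wcloud('w2.png')
D=W[...,:2]-O; sx=D@[np.sin(YAW),-np.cos(YAW)]; sy=D@[np.cos(YAW),np.sin(YAW)]
b=(abs(sx)<.08)&(sy>.02)&(sy<.2)
for lo,hi in((.066,.08),(.03,.05)):
    m=b&(W[...,2]>lo)&(W[...,2]<hi)&(p.max(-1)<90); 
    if m.sum()>5: print(m.sum(),np.percentile(sx[m],[1,50,99]).round(4),np.percentile(sy[m],[1,50,99]).round(4),cv2.minAreaRect(np.stack([sx[m],sy[m]],-1).astype(np.float32)))
E
```

```text
clock: 7.38
tcp_pos: [0.4876, 0.1901, 0.0428]
ee_rot: [3.134, 0.207, -0.001]
contact_force: [0.4, -0.8, -1.1]
finger_gap: 0.054
grasp_force: 58.8
t 7.38 tcp [0.4876 0.1901 0.0428] tooly yaw -1.439 tilt [-0.    -0.001 -1.   ] q [-0.4   0.93 -0.07  1.84  0.16  0.37 -2.02] F [ 0.4 -0.8 -1.1]
(np.float64(0.4901424300485793), np.float64(0.18143512356919964), 0.042, np.float64(1.7033875091140183)) [0.13 0.9  0.08] turn -0.001
5140 [-0.0288  0.0337  0.048 ] [0.0738 0.1618 0.1774] ((0.041794613003730774, 0.11101529747247696), (0.07008422166109085, 0.17322462797164917), 32.31427764892578)
3179 [-0.0467  0.047   0.0478] [0.0202 0.07   0.1683] ((0.0055852606892585754, 0.09909798204898834), (0.10693495720624924, 0.15819354355335236), 0.11403194069862366)
```

View pics/w2.png

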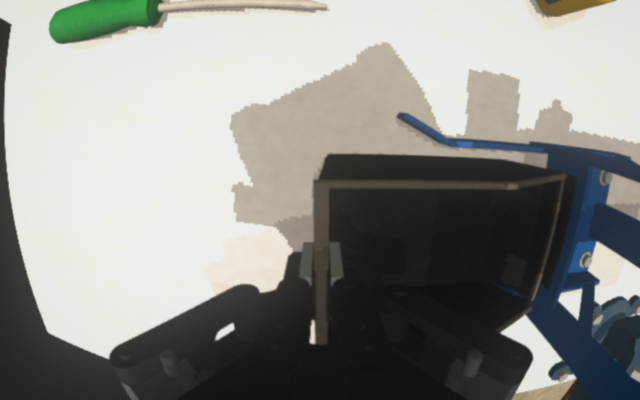

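The view shows the bin between the guides at (440,240), its front just short of the stop bar at about (570,230). I push on in small steps and watch the force.

```bash
python3 -m crank '[[[0,0.3,0.1],0,0],[[0,0.6,0.1],0,0],[[0,0.8,0.1],0,0],[[0,0.8,0.1],0,0]]'; python3 -m crank '[[[0,0.2,0],0,0],[[0,0.2,0],0,0]]';python3 -m crank '[[[0,0.2,0],0,0],[[0,0.2,0],0,0]]'
```

```text
clock: 7.92
tcp_pos: [0.4887, 0.1829, 0.0418]
ee_rot: [3.135, 0.208, 0.0]
contact_force: [0.4, 2.3, 1.3]
finger_gap: 0.056
grasp_force: 60.8
clock: 8.18
tcp_pos: [0.4889, 0.181, 0.0418]
ee_rot: [3.135, 0.208, -0.0]
contact_force: [0.4, 1.9, 2.2]
finger_gap: 0.055
grasp_force: 60.9
clock: 8.43
tcp_pos: [0.4889, 0.1804, 0.0419]
ee_rot: [-3.133, -0.21, -0.0]
contact_force: [-2.5, 10.4, 5.0]
finger_gap: 0.057
grasp_force: 61.2
```

```bash
python3 -m crank '[[[0,0.2,0],0,0],[[0,0.2,0],0,0]]';python3 -m crank '[[[0,0.1,0],0,0],[[0,0.1,0],0,0]]'
```

```text
clock: 8.68
tcp_pos: [0.4889, 0.1803, 0.0421]
ee_rot: [-3.13, -0.212, -0.001]
contact_force: [-6.4, 21.1, 7.5]
finger_gap: 0.05
grasp_force: 61.6
clock: 8.93
tcp_pos: [0.489, 0.1802, 0.0422]
ee_rot: [-3.129, -0.213, -0.001]
contact_force: [-8.4, 25.6, 7.2]
finger_gap: 0.055
grasp_force: 61.8
```

```bash
python3 -m crank '[[[0,-0.2,0],0,20],[[0,-0.2,0],0,35],[[0,-0.2,0],0,35],[[0,-0.5,0],0,35],[[0,-0.5,-5],0,35],[[0,-0.5,-8],0,35],[[0,-0.5,-8],0,35]]'
python3 - <<'E'
from h import *
h=stand(0,.079+.0765); rel((*h,.042,YAW))
p,W=wcloud('w3.png')
D=W[...,:2]-O; sx=D@[np.sin(YAW),-np.cos(YAW)]; sy=D@[np.cos(YAW),np.sin(YAW)]
m=(abs(sx)<.08)&(sy>.13)&(sy<.18)&(W[...,2]>.069)&(W[...,2]<.08); print(m.sum(),np.percentile(sx[m],[1,50,99]).round(4),np.percentile(sy[m],[1,50,99]).round(4))
for a in np.linspace(-.045,.045,7):
    k=m&(abs(sx-a)<.006)
    if k.sum()>3: print(a.round(3),k.sum(),np.percentile(sy[k],[5,95]).round(4))
E
```

```text
clock: 9.8
tcp_pos: [0.4897, 0.1816, 0.1236]
ee_rot: [-3.134, -0.208, -0.005]
contact_force: [-0.2, -0.1, -1.1]
finger_gap: 0.357
grasp_force: 0.0
t 9.8 tcp [0.4897 0.1816 0.1236] tooly yaw -1.438 tilt [ 0.003  0.001 -1.   ] q [-0.36  0.79 -0.11  1.8   0.14  0.55 -1.99] F [-0.2 -0.1 -1.1]
(np.float64(0.4901424300485793), np.float64(0.18143512356919964), 0.042, np.float64(1.7033875091140183)) [0.02 0.03 8.16] turn -0.0
1402 [-0.0472  0.0086  0.0478] [0.1322 0.1544 0.1578]
-0.045 185 [0.1361 0.1577]
-0.03 120 [0.1529 0.1578]
-0.015 125 [0.1529 0.1577]
0.0 148 [0.1523 0.1577]
0.015 159 [0.1524 0.1576]
0.03 164 [0.1524 0.1576]
0.045 293 [0.1322 0.1571]
```

View pics/w3.png

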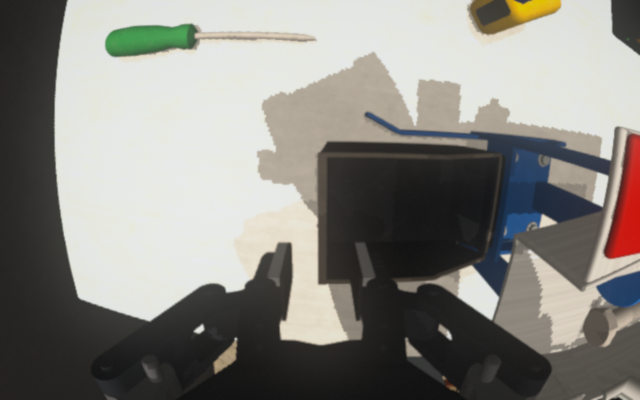

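The bin's back wall now lies at stand y = 157.8 mm (158 expected), square to the guides, so it is home. I confirm with a push from behind with shut fingers.

```bash
python3 -m crank '[[[0,-4.5,0],0,0],[[0,-4.5,0],0,0],[[0,-4.5,0],0,0],[[0,-4.5,0],0,0],[[0,-4.5,4],0,0],[[0,-4.5,8],0,0],[[0,-3,8],0,0],[[0,-2.3,8],0,0],[[0,-1.8,8],0,0],[[0,-1.8,8],0,0]]';python3 -m crank '[[[0,0.3,0],0,0],[[0,0.3,0],0,0]]';python3 -m crank '[[[0,0.3,0],0,0],[[0,0.3,0],0,0]]'
```

```text
clock: 11.1
tcp_pos: [0.487, 0.1988, 0.0428]
ee_rot: [-3.134, -0.207, -0.002]
contact_force: [0.1, 0.1, -0.1]
finger_gap: 0.002
grasp_force: 0.0
clock: 11.35
tcp_pos: [0.4869, 0.1974, 0.0423]
ee_rot: [-3.133, -0.21, -0.001]
contact_force: [-1.7, 6.0, 4.0]
finger_gap: 0.0
grasp_force: 3.2
clock: 11.6
tcp_pos: [0.4871, 0.197, 0.0424]
ee_rot: [-3.129, -0.213, -0.002]
contact_force: [-5.0, 22.2, 4.9]
finger_gap: 0.002
grasp_force: 11.0
```

Contact is stiff at the expected place, so the bin is fully home. I back off, rise, and compute the way to the near pad.

```bash
python3 -m crank '[[[0,-1.5,0],0,0],[[0,-2,0],0,0],[[0,-2,-6],0,0],[[0,-2,-12],0,0],[[0,-2,-18],0,0],[[0,-2,-23],0,0],[[0,-2,-23],0,0]]'
python3 - <<'E'
from h import *
a=stand(-.060,.067)+[.001,.001]
rel((*a,.265,YAW),(*a,.225,YAW),(*a,.18,YAW))
i=cams.camera_info('wrist');R=cv2.Rodrigues(np.array(i['rvec'],float))[0];print(-R.T@np.array(i['tvec']))
E
```

```text
clock: 12.48
tcp_pos: [0.4855, 0.2131, 0.2749]
ee_rot: [-3.133, -0.208, -0.008]
contact_force: [0.3, -0.3, -1.5]
finger_gap: 0.001
grasp_force: 0.0
t 12.47 tcp [0.4855 0.2131 0.2749] tooly yaw -1.438 tilt [ 0.005  0.002 -1.   ] q [-0.4   0.59 -0.13  1.58  0.09  0.98 -2.  ] F [ 0.3 -0.3 -1.5]
(np.float64(0.4433690379363527), np.float64(0.08677973686206518), 0.265, np.float64(1.7033875091140183)) [-5.85 11.97  0.95] turn -0.0
(np.float64(0.4433690379363527), np.float64(0.08677973686206518), 0.225, np.float64(1.7033875091140183)) [-5.87 11.98  4.95] turn -0.0
(np.float64(0.4433690379363527), np.float64(0.08677973686206518), 0.18, np.float64(1.7033875091140183)) [-5.89 11.98  9.45] turn -0.0
[0.56009391 0.22290975 0.41779432]
```

```bash
python3 -m crank '[[[-3,6,0],0,0],[[-5.8,12,0],0,0],[[-5.8,12,0],0,0],[[-5.8,12,0],0,0],[[-5.8,12,2.5],0,0],[[-5.8,12,4],0,0],[[-5.8,12,4],0,0]]'
python3 - <<'E'
from h import *
a=stand(-.060,.067)+[.001,.001]
rel((*a,.225,YAW),(*a,.18,YAW))
p,W=wcloud('w4.png')
E
```

```text
clock: 13.35
tcp_pos: [0.4428, 0.0874, 0.2309]
ee_rot: [-3.134, -0.211, 0.003]
contact_force: [-0.0, -0.1, 0.1]
finger_gap: -0.003
grasp_force: 0.0
t 13.35 tcp [0.4428 0.0874 0.2309] tooly yaw -1.436 tilt [-0.002  0.    -1.   ] q [-0.18  0.53 -0.14  1.91  0.11  0.71 -1.82] F [-0.  -0.1  0.1]
(np.float64(0.4433690379363527), np.float64(0.08677973686206518), 0.225, np.float64(1.7033875091140183)) [0.05 0.07 0.59] turn 0.002
(np.float64(0.4433690379363527), np.float64(0.08677973686206518), 0.18, np.float64(1.7033875091140183)) [0.06 0.07 5.09] turn 0.002
```

View pics/w4.png

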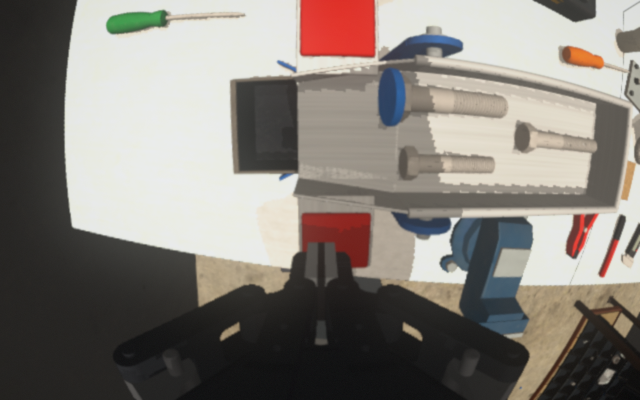

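The shut fingers stand over the near pad at (330,245). The bolts are in the trough and the bin is under the spout. I press down steadily.

```bash
python3 -m crank '[[[0,0,0.7],0,0],[[0,0,1.2],0,0],[[0,0,1.7],0,0],[[0,0,2.2],0,0],[[0,0,2.7],0,0],[[0,0,3.2],0,0],[[0,0,3.7],0,0],[[0,0,4.2],0,0],[[0,0,4.2],0,0]]'; python3 -m crank '[[[0,0,0.4],0,0],[[0,0,0.8],0,0],[[0,0,0.8],0,0]]';  python3 -m crank '[[[0,0,0.3],0,0],[[0,0,0.3],0,0]]'
```

```text
clock: 14.52
tcp_pos: [0.4433, 0.0876, 0.1897]
ee_rot: [-3.133, -0.21, -0.002]
contact_force: [-0.6, 8.9, 4.7]
finger_gap: 0.002
grasp_force: 4.0
clock: 14.9
tcp_pos: [0.4433, 0.0871, 0.1818]
ee_rot: [-3.133, -0.209, -0.001]
contact_force: [-0.1, 5.5, 3.0]
finger_gap: 0.002
grasp_force: 2.8
clock: 15.15
tcp_pos: [0.4431, 0.0864, 0.1787]
ee_rot: [-3.135, -0.208, 0.0]
contact_force: [0.7, 3.4, 1.3]
finger_gap: -0.0
grasp_force: 1.8
```

```bash
python3 -m crank '[[[0,0,0.3],0,0],[[0,0,0.5],0,0],[[0,0,0.5],0,0],[[0,0,0.5],0,0]]'
python3 - <<'E'
from h import *
p,W=wcloud('w5.png')
E
```

```text
clock: 15.65
tcp_pos: [0.443, 0.0862, 0.1738]
ee_rot: [3.135, 0.208, -0.0]
contact_force: [-0.9, 0.2, 2.8]
finger_gap: 0.001
grasp_force: 1.1
```

View pics/w5.png

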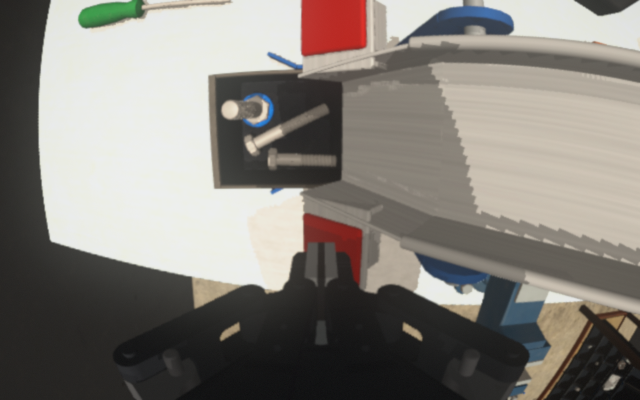

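All three bolts are in the bin: (245,108), (290,130), (300,160). The trough is empty. I let the trough swing back slowly and retreat.

```bash
python3 -m crank '[[[0,0,-0.6],0,0],[[0,0,-1.2],0,0],[[0,0,-1.8],0,0],[[0,0,-2.4],0,0],[[0,0,-3],0,0],[[0,0,-3.6],0,0],[[0,0,-4.2],0,0],[[0,0,-4.8],0,0],[[0,0,-5.5],0,0],[[0,0,-8],0,0],[[0,0,-12],0,0],[[-3,0,-15],0,0],[[-3,0,-15],0,0],[[-3,0,-15],0,0],[[-3,0,-15],0,0],[[-3,0,-15],0,0],[[-3,0,-15],0,0]]'
python3 - <<'E'
from h import *
rel()
p,W=wcloud('w6.png')
D=W[...,:2]-O; sx=D@[np.sin(YAW),-np.cos(YAW)]; sy=D@[np.cos(YAW),np.sin(YAW)]
m=(abs(sx)<.04)&(sy>.13)&(sy<.18)&(W[...,2]>.069)&(W[...,2]<.08); print('back wall',m.sum(),np.percentile(sy[m],[1,50,99]).round(4))
hsv=cv2.cvtColor(p,cv2.COLOR_RGB2HSV)
red=((hsv[...,0]<8)|(hsv[...,0]>172))&(hsv[...,1]>150)&(abs(sy-.06)<.05)
for s in(-1,1):
    k=red&(abs(sx-s*.058)<.03); print('pad',k.sum(),np.nanpercentile(W[k][:,2],[5,50,95]).round(4))
E
```

```text
clock: 17.82
tcp_pos: [0.4134, 0.0823, 0.3235]
ee_rot: [-3.135, -0.208, 0.001]
contact_force: [-0.2, -0.4, 0.5]
finger_gap: -0.002
grasp_force: 0.0
t 17.82 tcp [0.4134 0.0823 0.3235] tooly yaw -1.438 tilt [-0.001  0.    -1.   ] q [-0.16  0.36 -0.16  1.82  0.07  0.96 -1.79] F [-0.2 -0.4  0.5]
back wall 315 [0.1515 0.1548 0.1586]
pad 1662 [0.2165 0.2176 0.2187]
pad 1679 [0.2164 0.2177 0.2189]
```

View pics/w6.png

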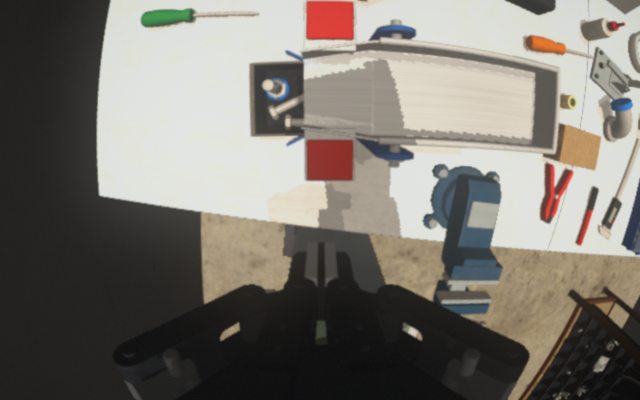

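The trough is level and empty (pads at 218 mm). The bin is still home with the three bolts inside at about (275,95), and the bystanders are untouched.

```bash
python3 -c "
from plant import workorder; print(workorder.finish_job())"
```

```text
the job is handed in; nothing more can be done
None
```

The job is done and handed in at about 18 s: the bin is fully home under the spout with all three bolts in it, the trough has swung back level, and the other things on the bench were left alone.

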